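# Draw a two-part bed rail tight with its cam lock

## Task

Join the two halves of the bed rail: push the loose half straight onto the clamped half until its headed stud stops inside the open cam, then turn the thumb-turn clockwise until the cam has drawn the joint closed and tight. Stop as soon as it is firmly tight, because the die-cast cam strips if it is forced, and leave the other things on the bench where they lie.

Things in the scene. Friction and masses are not known exactly. Their poses are not given: they have to be found in the camera images.
- clamped_rail: Right half of the bed rail, fixed: a pine bar 60 wide, 32 thick, 200 mm long, flat on the bench; cleats and a toggle clamp (67 mm high) hold it 100 mm and more behind the joint. Origin: on the bench under the middle of its joint end face. Local +y points out of that face along the rail, x across. Mated, the loose half has the same yaw and its origin is at y = +110 mm here.
- loose_rail: Left half, loose: a pine bar 60 wide, 32 thick, 220 mm long, about 0.45 kg, lying flat. Origin: middle of its underside; local y along the bar. The joint end face, at y = -110 mm, faces the clamped half. Grasp across the 60 mm near its middle. It slides on the bench with about 3 N.
- rail_face (a point): Middle of the clamped half's joint end face, 16 mm above the bench; axes as clamped_rail. Here is the 18 mm bore for the stud; two 12 mm dowel holes, 13 mm deep or more, lie 20 mm either side at the same height.
- stud_face (a point): Middle of the loose half's joint end face, 16 mm above its underside; axes as loose_rail. Here stands the steel stud (5 mm shank, 13 mm round head), straight along -y. It was screwed in by hand: the tip of its head stands 22.5 to 26 mm out, not measured. Two 8 mm dowels, 12.5 mm long, stand 20 mm either side at the same height.
- cam_lock: Cam lock: 39 mm die-cast drum let into the clamped half, axis upright, 26 mm behind the joint end face. Origin on its axis at bench height; turns with the cam. At joint value 0 its slot is open to the joint end. Pushed home, the stud's head stops firmly inside it (8 N is enough) with the joint still 0.6 to 4.1 mm open. More than 65 N between cam and stud ruins it.
- thumb_turn (a point): Middle of the thumb-turn on top of the cam, on the cam's axis, 46 mm above the bench: an upright bar 36 long, 10 thick, from 34 to 58 mm high. Grip it from above across the 10 mm. Its length lies along the clamped half's local x at joint value 0 and turns with the cam.
- cam (a joint): Turn of the cam, rad, clockwise from above; starts within 0.1 of 0, stops at 2.3. It drags with 0.18 N m either way, and takes little more while it draws the rail in (from about 0.8). At a point between 1.1 and 2.0, set by the stud's length, the joint closes and the torque climbs steeply, 1 to 2 N m per rad: 0.1 to 0.25 N m above the drag is tight, 0.35 too much. Let go, it holds, easing a little.
- pencil: Flat carpenter pencil, 169 mm long, bystander in front of the clamped half. Origin under its middle.
- hex_key: L-shaped hex key, 98 mm long, 7 mm high, bystander behind the clamped half. Origin under its middle.
- square: Combination square, 290 mm long, bystander at the left. Origin under its middle.
- wrench: Combination wrench, 185 mm long, bystander at the right front. Origin under its middle.

How it is judged:
By the outcome, as a careful person would: the job done as asked, in the order asked, and still so for the second after the job is handed in, with the robot touching nothing.
It also fails if it takes over 69 s, if anything falls off the work surface, if the arm or the gripper's body presses on something with over 40 N, if the wrist force passes 120 N, or if a joint passes its speed limit or range.

## Robot

A 6-joint arm with a two-finger parallel gripper is mounted at the origin on a cart in front of the work surface, level with it; the furniture and walls round the work are solid. World frame = base frame: x ahead of the robot, y to its left, z up, the work surface at z = 0. Lengths are in m, angles in rad, forces in N, time in s.
With the tool pointing down it reaches from about 0.225 to 0.875 m from the base axis. Payload 3.4 kg.
Tool frame: the origin (TCP) lies on the centre line of the jaws, within the pads' length; the fingertips stand 22 mm ahead of it and the grasp point (between the pads) lies 3 mm ahead of it; z points along the fingers, y is the line along which they close (so a half turn about z gives the same grasp; the last joint's range is limited). The gripper opens to 85 mm and grips with 20 to 120 N. Pads are 22 mm wide; open, the fingers measure 114 mm over their backs; the gripper's body (76 mm by 85 mm) begins 54 mm behind the grasp point. The pads swing forward as they close: fully open they stand 13 mm farther back than shut.
Start: joints at [-1.301, 0.276, 1.505, -0, 1.361, -0.121], TCP at [0.219, -0.532, 0.253] pointing down, gripper open.
Joint ranges: [-2.89, 2.89], [-0.75, 2.08], [0.22, 2.7], [-1.18, 4.32], [0.11, 2.71], [-2.7, 2.7]. Speed limits (rad/s): [2.57, 2.57, 3.14, 3.14, 3.14, 3.14].

## Interface

Orientations are given as a unit quaternion [w, x, y, z].
In Python, from rig import readout, optics, ticket gives the robot as it stands. The module is installed in compiled form; this text tells all that it offers.
- The arm moves only by the shell command python3 -m handwheel 'ROWS' [OPENING] [FORCE]. ROWS is rows parted by semicolons, their numbers by spaces, 1 to 5 of them, each of 4 numbers: dx, dy, dz in m, then a turn about the tool's z in rad; each row shifts and turns the commanded pose from where the row before left it, along the tool's axes as they then stand; what a row does not reach is not made up. A row lasts 1/12 s, in which the tool goes at most 0.0417 m and 0.125 rad, less where a joint would pass 70% of its speed; a pose out of reach is approached as far as the arm can. OPENING is the finger opening in m, set as the command begins (- or left out keeps the last). The fingers move at their own pace and stop on an object; FORCE is the grip in N (left out, the last holds). Time passes only in rows, so rows that do not move let the fingers close. It prints the time, the measured TCP pose, the force, the opening and the grip force at its end.
- readout.get_state(): the state, without advancing time (a new reading comes with each control period).
- optics.get_image(name): name is "scene" or "top" or "wrist"; returns a dict with "img" (480x640x3 uint8, red, green, blue), "camera_matrix" (3x3 intrinsics, pixels), "T" (4x4, takes a point from camera to world coordinates); the wrist camera has in their place "hand_eye" (4x4, takes a point from camera to tool coordinates, whose origin is the TCP and whose axes are the flange's). Camera axes: x right, y down, z forward; pixel columns grow to the right and rows downward; lengths in m; the calibration is good to about 2 mm. A picture is of the moment at which its call begins: read the wrist's pose just before it. There is no depth.
- ticket.sign_off(): hands the job in; it is judged then, once.
The state is a dict: "clock": time; "qpos": joint angles; "qd": joint speeds; "effort": joint torques, N m; "position": TCP position; "ee_rot": TCP orientation; "contact_force": force on the tool from outside, world axes, zero at the start; "moment": the same for the moment, N m; "width": finger opening in m; "gripper_force": force on a finger pad.
Only numpy, scipy, OpenCV 4.12 (cv2) and the standard library are available. Lean on these libraries where they do the work, as an engineer would, in place of code of your own. Each camera call takes 0.05 s, during which the arm holds its last target. There are 200 camera calls.

## Working session

There is one attempt and no reset: what is moved stays moved. The work goes in short steps, Python scripts to look and compute and a shell command to move; the robot and the scene stay as the last step left them, time stands still between calls to the robot, and variables do not carry over. Pictures are saved under pics/ and viewed, at most 10 in all, crops included, and the job is handed in when it is done.

```bash
mkdir -p pics; python3 - <<'E'
from rig import readout, optics
import cv2,numpy as np
s=readout.get_state()
for k,v in s.items(): print(k,np.round(v,4))
for n in ["scene","top","wrist"]:
    d=optics.get_image(n); cv2.imwrite(f"pics/{n}0.png",d["img"][:,:,::-1]); print(n,d["camera_matrix"],np.round(d.get("T",d.get("hand_eye")),4))
E
```

```text
clock 0.0
qpos [-1.301   0.2766  1.5062 -0.      1.3607 -0.121 ]
qd [-0.0014 -0.0005  0.0012  0.001   0.001  -0.0008]
effort [-1.00000e-04 -4.16775e+01 -2.45804e+01  0.00000e+00  1.12000e-02
 -0.00000e+00]
position [ 0.2189 -0.5312  0.2524]
ee_rot [-9.000e-04  9.810e-01  1.942e-01 -1.000e-04]
contact_force [-0.8261 -0.0834  0.5254]
moment [ 0.0118 -0.0265  0.0209]
gripper_force 0.0
width 0.0852
scene [[475.93291203   0.         316.92962518]
 [  0.         475.93291203 240.19230134]
 [  0.           0.           1.        ]] [[ 0.7472 -0.2553  0.6137 -0.2256]
 [-0.6646 -0.301   0.6839 -0.818 ]
 [ 0.0102 -0.9188 -0.3946  0.5459]
 [ 0.      0.      0.      1.    ]]
top [[435.50748391   0.         315.4280169 ]
 [  0.         435.50748391 239.14714351]
 [  0.           0.           1.        ]] [[-0.0235 -0.9954  0.0933  0.4187]
 [-0.9997  0.0245  0.0087 -0.0159]
 [-0.0109 -0.0931 -0.9956  1.249 ]
 [ 0.      0.      0.      1.    ]]
wrist [[396.66560229   0.         314.77691891]
 [  0.         396.66560229 242.19220001]
 [  0.           0.           1.        ]] [[-2.000e-04 -9.653e-01 -2.611e-01  6.630e-02]
 [ 1.000e+00 -4.000e-04  6.000e-04  2.000e-04]
 [-7.000e-04 -2.611e-01  9.653e-01 -1.199e-01]
 [ 0.000e+00  0.000e+00  0.000e+00  1.000e+00]]
```

View pics/top0.png

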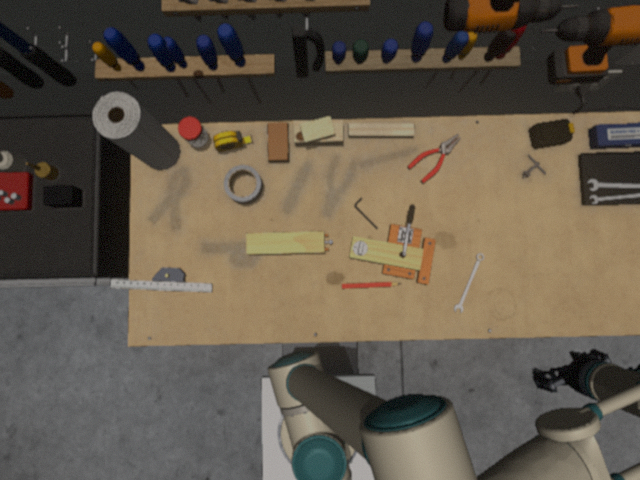

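View pics/scene0.png

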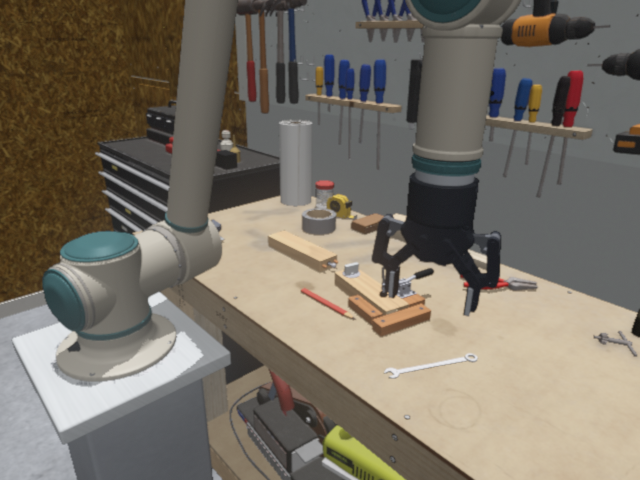

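The top view shows the loose rail at about x 247–325, y 232–255, with its stud at (333,242). The clamped rail runs from its joint face at about (351,248) to (425,262), with the cam and thumb-turn near (361,248). Next I'll get coarse positions from colour masks.

```bash
cat > h.py <<'E'
from rig import readout, optics
import cv2,numpy as np
from scipy.spatial.transform import Rotation as R
def rot(q): return R.from_quat([q[1],q[2],q[3],q[0]]).as_matrix()
def snap(n,save=None):
    s=readout.get_state(); d=optics.get_image(n)
    if n=="wrist":
        T=np.eye(4);T[:3,:3]=rot(s["ee_rot"]);T[:3,3]=s["position"];T=T@d["hand_eye"]
    else: T=np.array(d["T"])
    im=d["img"][:,:,::-1].copy()
    if save: cv2.imwrite(save,im); np.savez(save+".npz",K=d["camera_matrix"],T=T)
    return im,np.array(d["camera_matrix"]),T
def ray(K,T,p):
    v=T[:3,:3]@np.linalg.solve(K,[p[0],p[1],1.]); return T[:3,3],v/np.linalg.norm(v)
def plane(K,T,p,z):
    o,v=ray(K,T,p); return o+v*(z-o[2])/v[2]
def tri(rays):
    A=sum(np.eye(3)-np.outer(v,v) for o,v in rays); b=sum((np.eye(3)-np.outer(v,v))@o for o,v in rays)
    return np.linalg.solve(A,b)
def proj(K,T,P):
    c=T[:3,:3].T@(np.array(P)-T[:3,3]); return (K@c/c[2])[:2]
def rel(P):
    "world point in tool axes from TCP"
    s=readout.get_state(); return rot(s["ee_rot"]).T@(np.array(P)-s["position"])
def st():
    s=readout.get_state(); M=rot(s["ee_rot"]); print(round(s["clock"],2),"pos",np.round(s["position"],4),"toolx ang",round(np.degrees(np.arctan2(M[1,0],M[0,0])),2),"z",np.round(M[:,2],3),"F",np.round(s["contact_force"],1),"M",np.round(s["moment"],3),"w",round(s["width"],4),"g",np.round(s["gripper_force"],1),"q6",np.round(s["qpos"][5],3)); return s
E
python3 - <<'E'
from h import *
im=cv2.imread("pics/top0.png"); d=np.load("pics/top0.png.npz") if 0 else None
im,K,T=snap("top")
hsv=cv2.cvtColor(im,cv2.COLOR_BGR2HSV)
print(hsv[243,280],hsv[255,400],hsv[220,300])
for name,p in [("L",(280,243)),("C",(382,254))]:
    lab=cv2.cvtColor(im,cv2.COLOR_BGR2LAB).astype(int); ref=lab[p[1],p[0]]
    m=((abs(lab-ref)<[40,6,9]).all(2)).astype(np.uint8)
    m[:, :235]=0;m[:220]=0;m[285:]=0;m[:,440:]=0
    n,l,stt,_=cv2.connectedComponentsWithStats(m,connectivity=4); k=l[p[1],p[0]]
    c=cv2.findContours((l==k).astype(np.uint8),0,2)[0][0]
    b=cv2.boxPoints(cv2.minAreaRect(c)); print(name,stt[k],b.round(1).tolist())
    for q in b: print(plane(K,T,q,.032).round(4))
print("thumb",plane(K,T,(361,248),.058),"stud",plane(K,T,(333,242),.016))
E
```

```text
[ 24  95 170] [ 23 109  77] [ 18  95 158]
L [ 245  229   80   25 1730] [[244.8000030517578, 231.0], [323.8999938964844, 228.89999389648438], [324.5, 252.0], [245.39999389648438, 254.10000610351562]]
[0.5607 0.1932 0.032 ]
[ 0.5613 -0.0298  0.032 ]
[ 0.4962 -0.0299  0.032 ]
[0.4956 0.192  0.032 ]
C [ 349  236   72   34 1064] [[348.3999938964844, 256.70001220703125], [352.3999938964844, 235.0], [422.79998779296875, 247.89999389648438], [418.79998779296875, 269.6000061035156]]
[ 0.4813 -0.0962  0.032 ]
[ 0.5419 -0.1092  0.032 ]
[ 0.5008 -0.3045  0.032 ]
[ 0.4407 -0.2906  0.032 ]
thumb [ 0.50297064 -0.12966262  0.058     ] stud [ 0.52495247 -0.05481223  0.016     ]
```

```bash
python3 -m handwheel '.0322 -.0255 0 0;.0322 -.0255 0 0;.0322 -.0255 0 0;.0322 -.0255 0 0;.0322 -.0255 0 0' 
python3 -m handwheel '.0322 -.0255 0 0;.0322 -.0255 0 0;.0322 -.0255 0 0;.0322 -.0255 0 0;.0322 -.0255 0 0'
python3 -m handwheel '.0322 -.0255 0 0;.0322 -.0255 0 0;.0322 -.0255 0 0;0 0 0 -.12;0 0 0 -.12'
python3 -m handwheel '0 0 0 -.12;0 0 0 -.12;0 0 0 -.12;0 0 0 -.12;0 0 0 -.12'
python3 -m handwheel '0 0 0 -.12;0 0 0 -.12;0 0 0 -.11;0 0 0 0;0 0 0 0'
python3 -c "
from h import *
st();snap('wrist','pics/w1.png')"
```

```text
clock: 0.62
position: [0.3197, -0.3507, 0.2531]
ee_rot: [-0.0, 0.981, 0.194, 0.0]
contact_force: [0.4, -0.9, 0.4]
width: 0.0854
gripper_force: 0.0
clock: 1.03
position: [0.42, -0.1713, 0.2534]
ee_rot: [0.0, 0.981, 0.194, 0.0]
contact_force: [0.3, -1.2, 0.2]
width: 0.0854
gripper_force: 0.0
clock: 1.45
position: [0.4806, -0.063, 0.253]
ee_rot: [-0.0, 0.949, 0.315, -0.0]
contact_force: [0.2, 0.1, 0.4]
width: 0.0856
gripper_force: 0.0
clock: 1.87
position: [0.4796, -0.0656, 0.2531]
ee_rot: [-0.0, 0.815, 0.58, -0.0]
contact_force: [-0.4, -0.3, 0.4]
width: 0.0853
gripper_force: 0.0
clock: 2.28
position: [0.4797, -0.0657, 0.2532]
ee_rot: [-0.0, 0.705, 0.71, -0.0]
contact_force: [0.3, -0.1, -0.2]
width: 0.0857
gripper_force: 0.0
2.28 pos [ 0.4797 -0.0657  0.2532] toolx ang 90.41 z [-0.  0. -1.] F [ 0.3 -0.1 -0.2] M [ 0.029 -0.029  0.008] w 0.0857 g 0.0 q6 -0.287
```

View pics/w1.png

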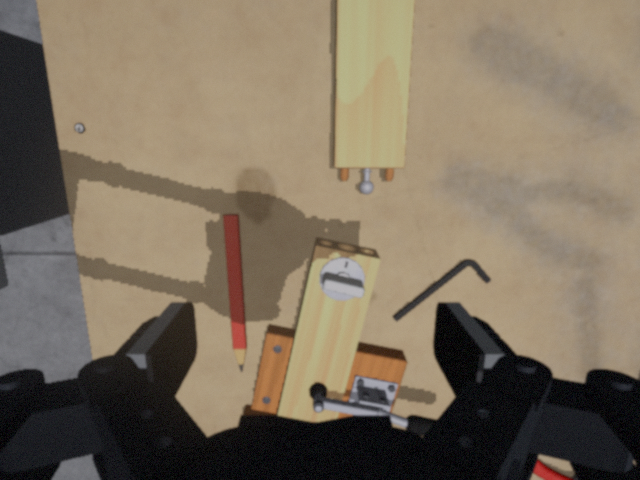

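The wrist view shows:
- **Loose rail:** end face at about y 167, dowels at (344,174) and (390,174), stud head at (366,187).
- **Clamped half:** face edge from (318,239) to (379,252), with the cam disc at (343,279).
- **Thumb-turn:** lies about (323,280) to (363,290).

I'll take a second view for stereo.

```bash
python3 -m handwheel '.0325 .025 0 0;.0325 .025 0 0;0 0 0 0;0 0 0 0;0 0 0 0' >/dev/null
python3 - <<'E'
from h import *
st()
im2,_,_=snap('wrist','pics/w2.png'); im1=cv2.imread('pics/w1.png')
f=lambda im,x,y,w,h:cv2.resize(im[y:y+h,x:x+w],None,fx=4,fy=4,interpolation=cv2.INTER_CUBIC)
a=np.hstack([f(im1,320,145,100,70),f(im2,260,210,100,70)])
b=np.hstack([f(im1,300,230,100,75),f(im2,245,290,100,75)])
cv2.imwrite('pics/c12.png',np.vstack([a,b]))
E
```

```text
2.75 pos [ 5.287e-01 -2.000e-04  2.529e-01] toolx ang 90.56 z [-0.001 -0.001 -1.   ] F [ 0.2 -0.4  0.5] M [ 0.    -0.002 -0.016] w 0.0854 g 0.0 q6 -0.141
```

View pics/c12.png

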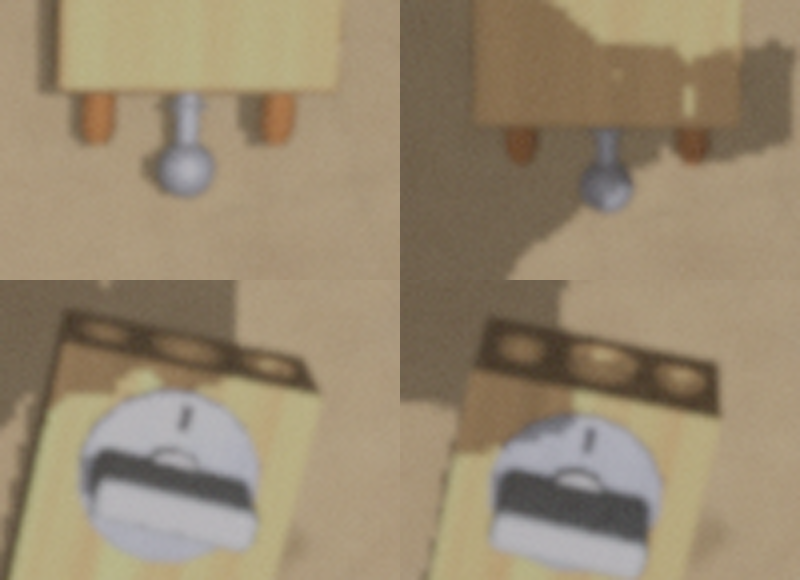

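The paired crops show, top row, the stud head at w1 (366,187) and w2 (311.5,256.5). Bottom row, the bore is at w1 (346.8,247.5) and w2 (295.8,310.8). The thumb top is at about w1 (343.5,288) and w2 (287,356). I'll triangulate these.

```bash
python3 - <<'E'
from h import *
A,B=[np.load(f'pics/w{i}.png.npz') for i in (1,2)]
P=dict(LcL=((335,168),(278,241.25)),LcR=((404.5,168),(345.25,241.5)),head=((366.25,187),(311.5,256.5)),
CL=((316.25,245.5),(263.25,311.75)),CR=((380,257.5),(324.5,323.75)),bore=((346.75,247.5),(295.75,310.75)),dL=((326,243),(275.25,307.25)),dR=((367.5,251.5),(315.25,314.75)),cam=((342.5,279),(289.25,344.25)),thumb=((343.5,288.25),(287.25,356.5)))
Z=dict(LcL=.032,LcR=.032,CL=.032,CR=.032,head=.016,bore=.016,dL=.016,dR=.016,thumb=.058,cam=.034)
for k,(a,b) in P.items():
    t=tri([ray(A['K'],A['T'],a),ray(B['K'],B['T'],b)])
    print(k,t.round(4),'on plane:',plane(A['K'],A['T'],a,Z[k])[:2].round(4),plane(B['K'],B['T'],b,Z[k])[:2].round(4))
# loose edges
im=cv2.cvtColor(cv2.imread('pics/w2.png'),cv2.COLOR_BGR2LAB)
g=cv2.GaussianBlur(cv2.imread('pics/w2.png'),(0,0),1.2).astype(float)
# edges by strongest gradient along rows
for nm,D,img,rows,xs in [('w1',A,'pics/w1.png',range(15,160,12),((325,348),(395,420)))]:
    g=cv2.GaussianBlur(cv2.imread(img),(0,0),1.).astype(float)[:,:,0]
    # use b channel of Lab for wood/bench contrast
    bch=cv2.GaussianBlur(cv2.cvtColor(cv2.imread(img),cv2.COLOR_BGR2LAB),(0,0),1.).astype(float)[:,:,2]
    for (x0,x1) in xs:
        pts=[]
        for r in rows:
            gr=abs(np.gradient(bch[r,x0:x1])); i=gr.argmax(); pts.append((x0+i,r))
        pts=np.array(pts,float)
        W=np.array([plane(D['K'],D['T'],p,.032)[:2] for p in pts])
        c=np.polyfit(W[:,1],W[:,0],1); res=W[:,0]-np.polyval(c,W[:,1]); k=abs(res)<.0015; c=np.polyfit(W[k,1],W[k,0],1)
        print('edge',pts[:,0],'x at y=0.05',np.polyval(c,.05).round(4),'slope deg',np.degrees(c[0]).round(2),k.sum())
E
```

```text
LcL [ 0.4967 -0.0268  0.0312] on plane: [ 0.497 -0.027] [ 0.4964 -0.0263]
LcR [ 0.5565 -0.0268  0.029 ] on plane: [ 0.5559 -0.0265] [ 0.5563 -0.0259]
head [ 0.5262 -0.0448  0.017 ] on plane: [ 0.5262 -0.0449] [ 0.5262 -0.0452]
CL [ 0.4815 -0.0958  0.03  ] on plane: [ 0.4816 -0.0953] [ 0.4816 -0.0947]
CR [ 0.539  -0.1059  0.033 ] on plane: [ 0.5391 -0.1061] [ 0.5391 -0.1064]
bore [ 0.5109 -0.1031  0.0109] on plane: [ 0.5103 -0.1015] [ 0.5112 -0.1009]
dL [ 0.491  -0.0978  0.0148] on plane: [ 0.4908 -0.0973] [ 0.4913 -0.0973]
dR [ 0.5303 -0.1062  0.0133] on plane: [ 0.5299 -0.1053] [ 0.5304 -0.1049]
cam [ 0.5058 -0.1254  0.0367] on plane: [ 0.5057 -0.1262] [ 0.5058 -0.1272]
thumb [ 0.5053 -0.1264  0.0566] on plane: [ 0.5049 -0.1256] [ 0.5056 -0.1257]
edge [336. 336. 335. 335. 335. 335. 335. 335. 335. 334. 334. 334. 334.] x at y=0.05 0.4954 slope deg -0.35 13
edge [413. 412. 412. 411. 410. 395. 409. 409. 407. 407. 405. 405. 404.] x at y=0.05 0.5549 slope deg -0.12 11
```

The heights agree with the text: rail tops about 0.031, head 0.017, thumb-turn top 0.057. The poses I'll use:
- **Loose origin:** about (0.5256, 0.0835), yaw +0.25°.
- **Clamped face:** (0.5105, −0.101), yaw about −11.3°.

Next I'll grasp the loose rail.

```bash
python3 -m handwheel '.028 -.0008 .025 0;.028 -.0008 .025 0;.0277 -.0007 .025 0;0 0 .035 0;0 0 .035 0' >/dev/null
python3 -m handwheel '0 0 .035 0;0 0 .03 0;0 0 .015 0;0 0 .004 0;0 0 0 0' | head -3
python3 -m handwheel '0 0 0 0;0 0 0 0;0 0 0 0;0 0 0 0;0 0 0 0' .05 60 >/dev/null
python3 -m handwheel '0 0 0 0;0 0 0 0' ; python3 -c "
from h import *
st()"
```

```text
clock: 3.63
position: [0.525, 0.0825, 0.0235]
ee_rot: [-0.001, 0.704, 0.71, -0.001]
clock: 4.22
position: [0.5266, 0.0832, 0.0262]
ee_rot: [0.001, 0.704, 0.711, 0.001]
contact_force: [-2.2, -1.0, 5.6]
width: 0.0589
gripper_force: 67.9
4.22 pos [0.5266 0.0832 0.0262] toolx ang 90.55 z [ 0.002 -0.    -1.   ] F [-2.2 -1.   5.6] M [-0.133  0.51  -0.171] w 0.0589 g 67.9 q6 0.017
```

```bash
python3 -m handwheel '0 0 -.002 0;0 0 0 .07;0 0 0 .07;0 0 0 .064;0 0 0 0' |tail -3
python3 -m handwheel '-.0113 .0068 0 0;-.0113 .0067 0 0;-.0112 .0067 0 0;0 0 0 0;0 0 0 0'|tail -3
python3 - <<'E'
from h import *
st(); im,K,T=snap('wrist','pics/w3.png')
# where should clamped points appear
c=[proj(K,T,p) for p in [(.5105,-.101,.016),(.5055,-.126,.058)]]; print(np.round(c,0))
x0,y0=c[0].astype(int)-[100,75]
print(x0,y0); cv2.imwrite('pics/c3.png',cv2.resize(im[max(y0,0):max(y0,0)+150,x0:x0+200],None,fx=4,fy=4,interpolation=cv2.INTER_CUBIC))
E
```

```text
contact_force: [0.2, 0.2, -5.0]
width: 0.0588
gripper_force: 66.6
contact_force: [-0.9, 0.3, -3.9]
width: 0.0588
gripper_force: 66.7
5.05 pos [0.5401 0.0449 0.0263] toolx ang 78.78 z [ 0. -0. -1.] F [-0.9  0.3 -3.9] M [ 0.028 -0.016  0.04 ] w 0.0588 g 66.7 q6 0.151
[[313. 620.]
 [312. 802.]]
212 545Traceback (most recent call last):
  File "<stdin>", line 6, in <module>
cv2.error: OpenCV(4.12.0) /io/opencv/modules/imgproc/src/resize.cpp:4208: error: (-215:Assertion failed) !ssize.empty() in function 'resize'
```

View pics/w3.png

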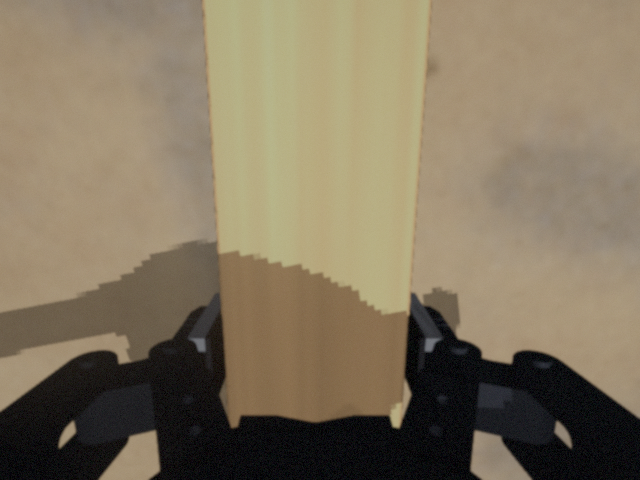

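The rail is held square between the pads. Its edges run from (205,0) to (222,260) on the left and (430,0) to (410,310) on the right. The joint is hidden from this view, so I'll measure the rail's centreline here and compare it with the clamped half's axis. I'll also refine the clamped yaw from the long edges in w1 and w2.

```bash
python3 - <<'E'
from h import *
def edges(name,pts0,pts1,half=7,n=40,z=.032):
    D=np.load(name+'.npz'); b=cv2.GaussianBlur(cv2.cvtColor(cv2.imread(name),cv2.COLOR_BGR2LAB),(0,0),1.).astype(np.float32)
    p0,p1=np.array(pts0,float),np.array(pts1,float); d=(p1-p0)/np.linalg.norm(p1-p0); nn=np.array([-d[1],d[0]])
    out=[]
    for t in np.linspace(0,1,n):
        c=p0+t*(p1-p0); s=np.arange(-half,half+.01,.25); q=c+s[:,None]*nn
        v=cv2.remap(b,q[:,0].astype(np.float32)[None],q[:,1].astype(np.float32)[None],1)[0]
        g=np.linalg.norm(np.gradient(v[:,1:],axis=0),axis=1) ; i=g.argmax()
        if 2<i<len(s)-3: out.append(plane(D['K'],D['T'],q[i],z)[:2])
    W=np.array(out); vx,vy,x,y=cv2.fitLine(W.astype(np.float32),cv2.DIST_HUBER,0,.0003,.01).ravel()
    if vy<0: vx,vy=-vx,-vy
    r=(W-[x,y])@[vy,-vx]; k=abs(r)<.0012
    vx2,vy2,x,y=cv2.fitLine(W[k].astype(np.float32),cv2.DIST_L2,0,.01,.01).ravel()
    if vy2<0: vx2,vy2=-vx2,-vy2
    print(name,'pt',round(x,4),round(y,4),'yaw',round(np.degrees(np.arctan2(-vx2,vy2)),2),k.sum(),len(W),'rms mm',round(1e3*r[k].std(),2))
    return np.array([x,y]),np.array([vx2,vy2])
face=np.array([.5105,-.101])
for nm,L,Rr in [('pics/w3.png',((206,20),(220,240)),((430,20),(413,250))),('pics/w1.png',((314,252),(291,330)),((379,262),(361,340))),('pics/w2.png',((262,318),(243,385)),((324,328),(309,390))),('pics/w1.png',((336,10),(335,160)),((413,10),(405,160)))]:
    a,u=edges(nm,*L); b,v=edges(nm,*Rr); u=(u+v)/2; u/=np.linalg.norm(u); nrm=np.array([u[1],-u[0]])
    print(' width',(b-a)@nrm,'mean yaw',np.degrees(np.arctan2(-u[0],u[1])),'centre offset rel face pt',((a+b)/2-face)@nrm)
E
```

```text
pics/w3.png pt 0.5248 0.1157 yaw -11.31 40 40 rms mm 0.14
pics/w3.png pt 0.5819 0.103 yaw -11.31 40 40 rms mm 0.29
 width 0.0584347 mean yaw -11.3143635 centre offset rel face pt 0.0007634002518708966
pics/w1.png pt 0.4707 -0.1407 yaw -11.87 39 40 rms mm 0.36
pics/w1.png pt 0.5309 -0.1493 yaw -11.93 34 35 rms mm 0.46
 width 0.060774818 mean yaw -11.900461 centre offset rel face pt -0.00042161585990122853
pics/w2.png pt 0.4716 -0.1382 yaw -12.27 39 40 rms mm 0.52
pics/w2.png pt 0.5319 -0.1445 yaw -11.96 39 39 rms mm 0.51
 width 0.060329143 mean yaw -12.114761 centre offset rel face pt -0.00010290978784250476
pics/w1.png pt 0.4959 0.038 yaw 0.21 40 40 rms mm 0.39
pics/w1.png pt 0.5551 0.0371 yaw 0.32 39 40 rms mm 0.45
 width 0.05917006 mean yaw 0.26325348 centre offset rel face pt 0.015648243928782776
```

The clamped yaw is −11.95° from its long edges. I'll turn the loose half 0.010 rad and shift it 0.5 mm, then feed it in while watching the force.

```bash
python3 -m handwheel '0 .0005 0 .01;0 0 0 0;-.006 0 0 0;-.006 0 0 0;0 0 0 0' |tail -5
python3 -m handwheel '-.005 0 0 0;-.004 0 0 0;0 0 0 0;0 0 0 0'|tail -5
python3 -c "
from h import *
s=st(); u=np.array([.2062,.9785]); d=s['position'][:2]-[.5105,-.101]; print('dist',d@u,'lat',d@[u[1],-u[0]],'Faxial',s['contact_force'][:2]@u,'Flat',s['contact_force'][:2]@[u[1],-u[0]])
snap('scene','pics/s3.png')
im=cv2.imread('pics/s3.png'); cv2.imwrite('pics/s3c.png',cv2.resize(im[220:320,270:420],None,fx=5,fy=5,interpolation=2))"
```

```text
position: [0.5368, 0.0337, 0.0262]
ee_rot: [-0.0, 0.775, 0.631, -0.0]
contact_force: [-0.0, -0.2, -4.7]
width: 0.0589
gripper_force: 66.8
position: [0.5355, 0.0254, 0.0263]
ee_rot: [-0.0, 0.776, 0.631, -0.0]
contact_force: [-0.4, 0.7, -4.9]
width: 0.0592
gripper_force: 66.7
5.85 pos [0.5355 0.0254 0.0263] toolx ang 78.28 z [-0. -0. -1.] F [-0.4  0.7 -4.9] M [ 0.007 -0.035 -0.023] w 0.0592 g 66.7 q6 0.122
dist 0.12882553932411914 lat -0.0016468159835824787 Faxial 0.576050276181957 Flat -0.48064942590882154
```

View pics/s3c.png

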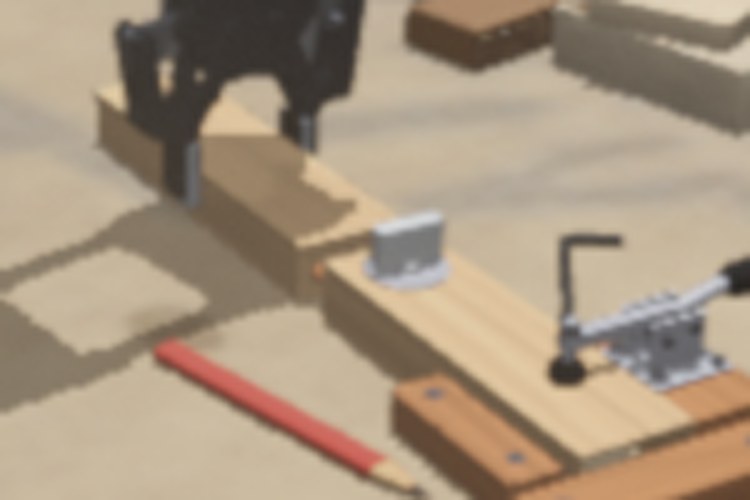

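In the scene view the stud is already in the bore without force. The loose rail's left top edge, from (97,95) to (297,240), extends to the clamped corner at (325,262), so the two line up. I'll keep feeding gently.

```bash
python3 -m handwheel '-.004 .0006 0 .002;-.003 0 0 0;0 0 0 0' |grep -E "pos|force"
python3 -m handwheel '-.003 0 0 0;-.002 0 0 0;0 0 0 0'|grep -E "pos|force"
python3 -c "
from h import *
s=st(); u=np.array([.2062,.9785]); d=s['position'][:2]-[.5105,-.101]; print('dist',d@u,'lat',d@[u[1],-u[0]],'Faxial',s['contact_force'][:2]@u,'Flat',s['contact_force'][:2]@[u[1],-u[0]])"
```

```text
position: [0.5346, 0.0182, 0.0262]
contact_force: [-1.0, -0.4, -5.5]
gripper_force: 66.7
position: [0.5335, 0.0135, 0.0262]
contact_force: [0.2, 0.1, -4.4]
gripper_force: 66.7
6.4 pos [0.5335 0.0135 0.0262] toolx ang 78.19 z [-0. -0. -1.] F [ 0.2  0.1 -4.4] M [ 0.026 -0.052 -0.024] w 0.0589 g 66.7 q6 0.101
dist 0.11675953093416573 lat -0.0010832310563796584 Faxial 0.17180825577226647 Flat 0.18614146880642168
```

```bash
for i in 1; do python3 -m handwheel '-.0015 0 0 0;-.001 0 0 0;0 0 0 0' |grep -E "pos|contact"; done
python3 -m handwheel '-.001 0 0 0;0 0 0 0'|grep -E "pos|contact"
python3 -m handwheel '-.001 0 0 0;0 0 0 0'|grep -E "pos|contact"
```

```text
position: [0.5331, 0.0112, 0.0263]
contact_force: [0.3, -0.2, -4.7]
position: [0.533, 0.0103, 0.0263]
contact_force: [0.2, -0.1, -4.5]
position: [0.5327, 0.0093, 0.0263]
contact_force: [-0.1, -0.3, -4.8]
```

```bash
python3 -m handwheel '-.001 0 0 0;0 0 0 0'|grep -E "pos|contact"
python3 -m handwheel '-.0007 0 0 0;0 0 0 0'|grep -E "pos|contact"
python3 -m handwheel '-.0007 0 0 0;0 0 0 0'|grep -E "pos|contact"
```

```text
position: [0.5327, 0.0087, 0.0263]
contact_force: [0.1, 1.2, -4.7]
position: [0.5327, 0.0085, 0.0264]
contact_force: [0.8, 5.0, -4.1]
position: [0.5328, 0.0084, 0.0265]
contact_force: [1.3, 7.1, -3.9]
```

```bash
python3 -m handwheel '-.001 0 0 0;0 0 0 0;0 0 0 0'|grep -E "pos|contact"
python3 -c "
from h import *
s=st(); u=np.array([.2062,.9785]); d=s['position'][:2]-[.5105,-.101]; print('dist',d@u,'lat',d@[u[1],-u[0]])
snap('scene','pics/s4.png')
im=cv2.imread('pics/s4.png'); cv2.imwrite('pics/s4c.png',cv2.resize(im[220:320,270:420],None,fx=5,fy=5,interpolation=2))"
```

```text
position: [0.5328, 0.0083, 0.0266]
contact_force: [1.8, 10.8, -3.8]
7.73 pos [0.5328 0.0083 0.0266] toolx ang 78.07 z [ 0.002  0.004 -1.   ] F [ 1.8 10.8 -3.8] M [ 1.569 -0.285 -0.066] w 0.0588 g 66.8 q6 0.087
dist 0.11158049723730391 lat -0.0006738572413233848
```

View pics/s4c.png

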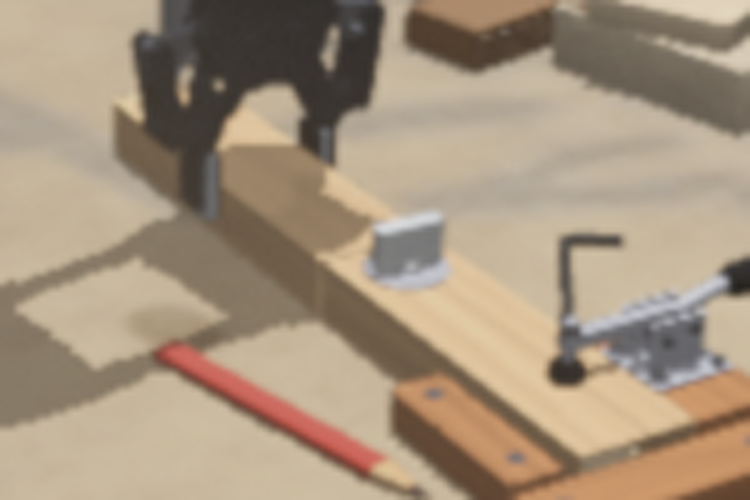

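The joint is nearly closed, seated at 11 N with about 1.6 mm of gap, and the sides are flush at (322,280). I'll relax the push, release, rise and go over the thumb-turn.

```bash
python3 -m handwheel '.002 0 .0005 0;0 0 0 0;0 0 0 0' - 20|grep -E "pos|contact"
python3 -m handwheel '0 0 0 0;0 0 0 0;0 0 0 0;0 0 0 0;0 0 0 0' .085|grep -E "pos|contact|width"
python3 -m handwheel '0 0 -.02 0;0 0 -.035 0;0 0 -.04 0;0 0 -.04 0;-.02 0 0 -.12'|grep -E "pos|contact"
python3 -m handwheel '-.04 -.0035 0 0;-.039 -.0034 0 0;-.0385 -.0025 0 0;0 0 0 -.12;0 0 0 -.12' .04|grep -E "pos"
python3 -m handwheel '0 0 0 -.12;0 0 0 -.12;0 0 0 -.12;0 0 0 -.12;0 0 0 -.12'|grep -E "pos"
python3 -m handwheel '0 0 0 -.12;0 0 0 -.12;0 0 0 -.12;0 0 0 -.12;0 0 0 -.12'|grep -E "pos"
python3 - <<'E'
from h import *
st(); snap('wrist','pics/w5.png')
E
```

```text
position: [0.5328, 0.0086, 0.0262]
contact_force: [-0.7, 4.9, 0.8]
position: [0.5326, 0.0077, 0.0259]
contact_force: [0.1, -0.3, -0.2]
width: 0.0851
position: [0.5339, -0.0103, 0.1687]
contact_force: [2.1, -0.3, 0.2]
position: [0.5085, -0.1305, 0.1609]
position: [0.5087, -0.1281, 0.1608]
position: [0.5087, -0.128, 0.1607]
10.12 pos [ 0.5087 -0.128   0.1607] toolx ang 167.92 z [-0. -0. -1.] F [-0.3 -0.1  0. ] M [-0.006  0.011  0.001] w 0.0401 g 0.0 q6 -1.738
```

View pics/w5.png

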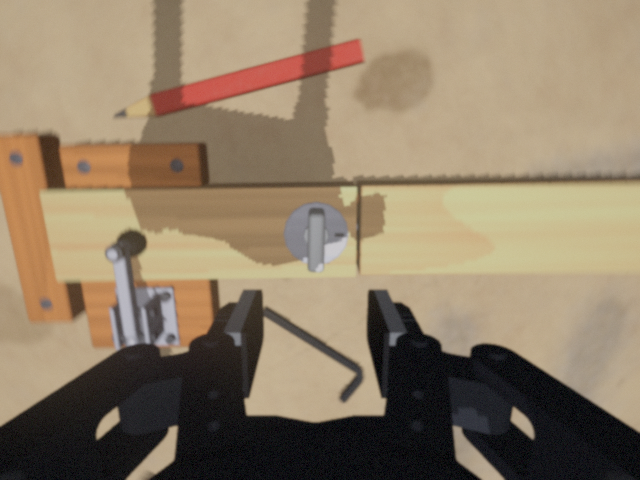

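The wrist view shows the thumb-turn's top running from (316,208) to (316,271), square to the rails. The joint seam is at x≈359 and the rails are flush. I'll locate the thumb-turn relative to the tool.

```bash
python3 - <<'E'
from h import *
D=np.load('pics/w5.png.npz');K,T=D['K'],D['T']
im=cv2.imread('pics/w5.png'); hsv=cv2.cvtColor(im,cv2.COLOR_BGR2HSV)
print([int(x) for x in hsv[240,305:330,2]],[int(x) for x in hsv[240,305:330,1]])
t=tri([ray(K,T,(316,240))]+[ray(np.load(f'pics/w{i}.png.npz')['K'],np.load(f'pics/w{i}.png.npz')['T'],p) for i,p in [(1,(343.5,288.25)),(2,(287.25,356.5))]]); print('tri',t)
for p in [(316,240),(316,208),(316,271)]:
    P=plane(K,T,p,.058); print(P.round(4),'rel tool',rel(P).round(4))
E
```

```text
[146, 150, 142, 134, 135, 145, 151, 157, 158, 161, 159, 160, 159, 156, 155, 151, 142, 134, 128, 130, 142, 144, 140, 134, 136] [5, 3, 2, 2, 4, 5, 2, 3, 3, 5, 3, 5, 3, 0, 2, 5, 2, 0, 2, 2, 4, 4, 7, 10, 11]
tri [ 0.50462346 -0.12687915  0.05473048]
[ 0.5024 -0.1261  0.058 ] rel tool [0.0066 0.0006 0.1028]
[ 0.484  -0.1221  0.058 ] rel tool [0.0254 0.0007 0.1028]
[ 0.521 -0.13   0.058] rel tool [-0.0124  0.0005  0.1028]
```

```bash
python3 -m handwheel '.0048 -.0002 .035 0;0 0 .035 0;0 0 .02 0;0 0 .0095 0;0 0 0 0'|grep -E "pos|contact"
python3 -m handwheel '0 0 0 0;0 0 0 0;0 0 0 0;0 0 0 0;0 0 0 0' .005 40|grep -E "pos|contact|wid"
python3 -c "
from h import *
st()"
```

```text
position: [0.5027, -0.1265, 0.0593]
contact_force: [0.2, 0.0, -0.5]
position: [0.5057, -0.1269, 0.0629]
contact_force: [1.0, 3.9, 6.4]
width: 0.009
11.0 pos [ 0.5057 -0.1269  0.0629] toolx ang 167.56 z [ 0.004 -0.001 -1.   ] F [1.  3.9 6.4] M [ 0.535 -0.185  0.003] w 0.009 g 41.0 q6 -1.734
```

```bash
python3 -m handwheel '0 .0007 -.0013 0;0 0 0 0;0 0 0 0' - 60|grep -E "pos|contact|wid"
python3 -m handwheel '0 0 0 .05;0 0 0 .05;0 0 0 0'
python3 -c "
from h import *
st()"
```

```text
position: [0.5057, -0.1268, 0.063]
contact_force: [3.4, 0.2, -2.0]
width: 0.0087
clock: 11.5
position: [0.5056, -0.1269, 0.063]
ee_rot: [0.001, 0.158, 0.987, -0.0]
contact_force: [4.2, -0.4, -0.9]
width: 0.0085
gripper_force: 60.9
11.5 pos [ 0.5056 -0.1269  0.063 ] toolx ang 161.78 z [ 0.003 -0.001 -1.   ] F [ 4.2 -0.4 -0.9] M [-0.18  -0.693 -0.153] w 0.0085 g 60.9 q6 -1.632
```

```bash
cat > m.py <<'E'
from h import *
s=readout.get_state(); M=rot(s["ee_rot"]); f=s["contact_force"]
print(round(s["clock"],2),np.round(s["position"],4),"turned",round(np.radians(168.05)-np.arctan2(M[1,0],M[0,0])%(2*np.pi),3),"F",np.round(f,1),"Ftool",np.round(M.T@f,1),"Mz",round(s["moment"][2],3),"w",round(s["width"],4),"q6",round(s["qpos"][5],3),"e6",np.round(s["effort"][5],3))
E
python3 -m handwheel '-.0008 0 0 .05;0 0 0 .05;0 0 0 0'>/dev/null; python3 m.py
python3 -m handwheel '0 0 0 .05;0 0 0 .05;0 0 0 .05;0 0 0 0'>/dev/null; python3 m.py
python3 -m handwheel '0 0 0 .05;0 0 0 .05;0 0 0 .05;0 0 0 0'>/dev/null; python3 m.py
```

```text
11.75 [ 0.5056 -0.127   0.063 ] turned 0.208 F [ 3.2 -0.7  1. ] Ftool [-3.2  0.7 -1. ] Mz -0.174 w 0.0081 q6 -1.533 e6 0.125
12.08 [ 0.5055 -0.1271  0.063 ] turned 0.357 F [ 3.2 -2.5  1.1] Ftool [-4.  -0.4 -1.1] Mz -0.131 w 0.0084 q6 -1.384 e6 0.121
12.42 [ 0.5054 -0.1273  0.063 ] turned 0.506 F [ 1.5 -2.5  2.2] Ftool [-2.8 -0.9 -2.2] Mz -0.2 w 0.008 q6 -1.234 e6 0.113
```

```bash

python3 -m handwheel '0 0 0 .05;0 0 0 .05;0 0 0 .05;0 0 0 0'>/dev/null; python3 m.py
python3 -m handwheel '0 0 0 .05;0 0 0 .05;0 0 0 .05;0 0 0 0'>/dev/null; python3 m.py
python3 -m handwheel '0 0 0 .05;0 0 0 .05;0 0 0 0'>/dev/null; python3 m.py
python3 -m handwheel '0 0 0 .05;0 0 0 .05;0 0 0 0'>/dev/null; python3 m.py
```

```text
12.75 [ 0.5053 -0.1274  0.063 ] turned 0.656 F [ 0.6 -4.   3.2] Ftool [-3.5 -2.1 -3.2] Mz -0.198 w 0.0087 q6 -1.085 e6 0.122
13.08 [ 0.5052 -0.1274  0.063 ] turned 0.806 F [ 0.4 -5.   3.2] Ftool [-4.5 -2.3 -3.2] Mz -0.104 w 0.0084 q6 -0.935 e6 0.129
13.33 [ 0.5051 -0.1275  0.063 ] turned 0.906 F [-0.6 -4.5  3.5] Ftool [-3.8 -2.5 -3.5] Mz -0.138 w 0.0085 q6 -0.835 e6 0.107
13.58 [ 0.505  -0.1275  0.063 ] turned 1.005 F [ 0.2 -5.5  3.9] Ftool [-5.3 -1.7 -3.9] Mz -0.115 w 0.0084 q6 -0.735 e6 0.108
```

```bash

python3 -m handwheel '-.001 -.0003 0 .04;0 0 0 0'>/dev/null; python3 m.py
python3 -m handwheel '0 0 0 .04;0 0 0 0'>/dev/null; python3 m.py
python3 -m handwheel '0 0 0 .04;0 0 0 0'>/dev/null; python3 m.py
python3 -m handwheel '0 0 0 .04;0 0 0 0'>/dev/null; python3 m.py
python3 -m handwheel '0 0 0 0'>/dev/null; python3 m.py
```

```text
13.75 [ 0.5049 -0.1276  0.063 ] turned 1.046 F [ 0.2 -1.7  5.8] Ftool [-1.7 -0.4 -5.8] Mz -0.189 w 0.0083 q6 -0.697 e6 0.006
13.92 [ 0.5048 -0.1277  0.063 ] turned 1.086 F [ 0.5 -3.2  5.7] Ftool [-3.2 -0.4 -5.7] Mz -0.141 w 0.0084 q6 -0.657 e6 0.024
14.08 [ 0.5048 -0.1276  0.063 ] turned 1.126 F [ 0.6 -3.1  4.8] Ftool [-3.2 -0.2 -4.8] Mz -0.213 w 0.0086 q6 -0.617 e6 0.024
14.25 [ 0.5047 -0.1277  0.063 ] turned 1.166 F [ 0.5 -3.2  5.5] Ftool [-3.3 -0.1 -5.5] Mz -0.124 w 0.0085 q6 -0.577 e6 0.023
14.33 [ 0.5048 -0.1277  0.063 ] turned 1.165 F [ 1.  -3.1  5.7] Ftool [-3.3  0.4 -5.7] Mz -0.233 w 0.0087 q6 -0.578 e6 -0.158
```

```bash
cat > z.py <<'E'
import sys;from h import *
s=readout.get_state(); M=rot(s["ee_rot"]); f=s["contact_force"]
print(round(np.radians(168.05)-np.arctan2(M[1,0],M[0,0]),3),"Mz",round(s["moment"][2],3),"Fz",round(f[2],1),"F",np.round(f[:2],1),"pos",np.round(s["position"],4)[:2])
E
H="python3 -m handwheel"
python3 -m handwheel '0 0 0 .04;0 0 0 0'>/dev/null; python3 z.py
python3 -m handwheel '0 0 0 0'>/dev/null; python3 z.py
python3 -m handwheel '0 0 0 .04;0 0 0 0'>/dev/null; python3 z.py
python3 -m handwheel '0 0 0 0'>/dev/null; python3 z.py
python3 -m handwheel '0 0 0 .03;0 0 0 0'>/dev/null; python3 z.py
python3 -m handwheel '0 0 0 0'>/dev/null; python3 z.py
```

```text
1.206 Mz -0.152 Fz 5.4 F [-0.4 -3.2] pos [ 0.5047 -0.1277]
1.205 Mz -0.137 Fz 5.5 F [-0.9 -3.6] pos [ 0.5047 -0.1277]
1.245 Mz -0.139 Fz 6.3 F [ 0.2 -3.4] pos [ 0.5047 -0.1276]
1.245 Mz -0.171 Fz 5.2 F [ 0.8 -3.6] pos [ 0.5046 -0.1276]
1.275 Mz -0.098 Fz 5.9 F [-1.1 -2.3] pos [ 0.5046 -0.1276]
1.274 Mz -0.113 Fz 5.7 F [ 0.2 -2.9] pos [ 0.5046 -0.1276]
```

```bash
python3 - <<'E'
from h import *
im,_,_=snap('scene','pics/s6.png'); a=cv2.resize(im[225:315,290:410],None,fx=6,fy=6,interpolation=2)[:,:400*2]
cv2.imwrite('pics/s6c.png',a)
E
```

```text
(no output)
```

View pics/s6c.png

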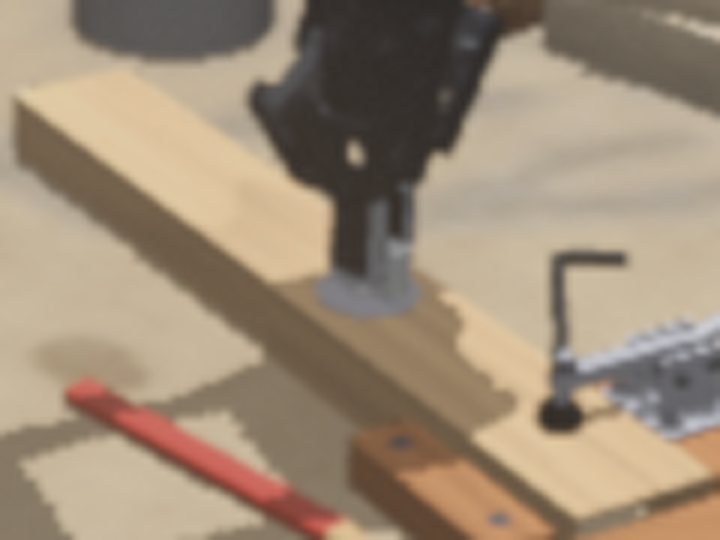

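The scene view shows the bar held between the pads and turned with the gripper, and no visible seam gap near (275,285). I'll continue in small steps.

```bash
python3 -m handwheel '0 0 0 .03;0 0 0 0'>/dev/null; python3 z.py
python3 -m handwheel '0 0 0 0'>/dev/null; python3 z.py
python3 -m handwheel '0 0 0 0'>/dev/null; python3 z.py
python3 -m handwheel '0 0 0 .03;0 0 0 0'>/dev/null; python3 z.py
python3 -m handwheel '0 0 0 0'>/dev/null; python3 z.py
python3 -m handwheel '0 0 0 0'>/dev/null; python3 z.py
python3 -m handwheel '0 0 0 .03;0 0 0 0'>/dev/null; python3 z.py
python3 -m handwheel '0 0 0 0'>/dev/null; python3 z.py
python3 -m handwheel '0 0 0 0'>/dev/null; python3 z.py
```

```text
1.305 Mz -0.048 Fz 6.0 F [-0.  -3.5] pos [ 0.5046 -0.1276]
1.304 Mz -0.091 Fz 5.9 F [-0.2 -3. ] pos [ 0.5046 -0.1276]
1.304 Mz -0.05 Fz 5.8 F [-0.6 -2.6] pos [ 0.5046 -0.1276]
1.335 Mz -0.065 Fz 6.2 F [ 0.1 -3. ] pos [ 0.5045 -0.1276]
1.334 Mz 0.007 Fz 5.5 F [-0.6 -2.9] pos [ 0.5046 -0.1276]
1.334 Mz -0.103 Fz 5.4 F [ 0.9 -3.1] pos [ 0.5045 -0.1276]
1.365 Mz -0.006 Fz 5.6 F [ 0.4 -2.8] pos [ 0.5045 -0.1276]
1.364 Mz -0.121 Fz 5.0 F [-0.2 -3.2] pos [ 0.5045 -0.1276]
1.364 Mz -0.039 Fz 5.3 F [ 0.7 -2.4] pos [ 0.5045 -0.1276]
```

```bash
sed -i 's/"Fz",/"e6",np.round(s["effort"][5],3),"qd6",np.round(s["qd"][5],3),"Fz",/' z.py
python3 -m handwheel '0 0 0 .01'>/dev/null; python3 z.py
python3 -m handwheel '0 0 0 .01'>/dev/null; python3 z.py
```

```text
1.374 Mz 0.301 e6 0.178 qd6 0.119 Fz 6.0 F [ 0.2 -2. ] pos [ 0.5045 -0.1276]
1.383 Mz 0.307 e6 0.2 qd6 0.118 Fz 5.7 F [-0.9 -3.5] pos [ 0.5045 -0.1276]
```

```bash
python3 -m handwheel '0 0 0 .01'>/dev/null; python3 z.py
python3 -m handwheel '0 0 0 .01'>/dev/null; python3 z.py
python3 -m handwheel '0 0 0 .01'>/dev/null; python3 z.py
```

```text
1.393 Mz 0.299 e6 0.2 qd6 0.117 Fz 5.5 F [ 0.3 -2.8] pos [ 0.5044 -0.1276]
1.403 Mz 0.304 e6 0.206 qd6 0.118 Fz 5.4 F [-0.6 -1.9] pos [ 0.5044 -0.1276]
1.413 Mz 0.253 e6 0.192 qd6 0.118 Fz 5.9 F [-0.6 -2.8] pos [ 0.5044 -0.1276]
```

```bash
python3 -m handwheel '0 0 0 .01'>/dev/null; python3 z.py
python3 -m handwheel '0 0 0 .01'>/dev/null; python3 z.py
python3 -m handwheel '0 0 0 .01'>/dev/null; python3 z.py
python3 -m handwheel '0 0 0 .01'>/dev/null; python3 z.py
python3 -m handwheel '0 0 0 .01'>/dev/null; python3 z.py
```

```text
1.423 Mz 0.345 e6 0.201 qd6 0.117 Fz 6.7 F [-0.9 -3.5] pos [ 0.5044 -0.1276]
1.433 Mz 0.349 e6 0.207 qd6 0.119 Fz 5.2 F [ 0.4 -3.1] pos [ 0.5044 -0.1276]
1.443 Mz 0.248 e6 0.197 qd6 0.12 Fz 5.8 F [-0.3 -2.2] pos [ 0.5044 -0.1276]
1.453 Mz 0.305 e6 0.189 qd6 0.116 Fz 6.2 F [-1.1 -2.1] pos [ 0.5044 -0.1276]
1.463 Mz 0.279 e6 0.189 qd6 0.118 Fz 6.6 F [-0.1 -3.1] pos [ 0.5044 -0.1276]
```

```bash
python3 -m handwheel '0 0 0 .01'>/dev/null; python3 z.py
python3 -m handwheel '0 0 0 .01'>/dev/null; python3 z.py
python3 -m handwheel '0 0 0 .01'>/dev/null; python3 z.py
python3 -m handwheel '0 0 0 .01'>/dev/null; python3 z.py
python3 -m handwheel '0 0 0 .01'>/dev/null; python3 z.py
python3 -m handwheel '0 0 0 .01'>/dev/null; python3 z.py
```

```text
1.473 Mz 0.336 e6 0.187 qd6 0.119 Fz 5.3 F [-1.  -2.8] pos [ 0.5044 -0.1276]
1.483 Mz 0.286 e6 0.182 qd6 0.119 Fz 7.2 F [-0.9 -2.3] pos [ 0.5044 -0.1276]
1.493 Mz 0.253 e6 0.201 qd6 0.118 Fz 5.7 F [-0.2 -2.8] pos [ 0.5043 -0.1276]
1.503 Mz 0.292 e6 0.211 qd6 0.118 Fz 6.1 F [-1.3 -1.7] pos [ 0.5043 -0.1276]
1.513 Mz 0.264 e6 0.202 qd6 0.119 Fz 6.5 F [-0.7 -2.4] pos [ 0.5043 -0.1276]
1.523 Mz 0.291 e6 0.201 qd6 0.121 Fz 7.1 F [-0.6 -2.5] pos [ 0.5043 -0.1276]
```

```bash
python3 -m handwheel '0 0 0 .01'>/dev/null; python3 z.py
python3 -m handwheel '0 0 0 .01'>/dev/null; python3 z.py
python3 -m handwheel '0 0 0 .01'>/dev/null; python3 z.py
python3 -m handwheel '0 0 0 .01'>/dev/null; python3 z.py
python3 -m handwheel '0 0 0 .01'>/dev/null; python3 z.py
python3 -m handwheel '0 0 0 .01'>/dev/null; python3 z.py
```

```text
1.533 Mz 0.367 e6 0.205 qd6 0.12 Fz 6.3 F [-0.8 -2.5] pos [ 0.5043 -0.1276]
1.543 Mz 0.304 e6 0.213 qd6 0.121 Fz 6.6 F [-0.5 -2.5] pos [ 0.5043 -0.1276]
1.553 Mz 0.286 e6 0.199 qd6 0.12 Fz 7.6 F [-1.6 -2.4] pos [ 0.5043 -0.1276]
1.563 Mz 0.256 e6 0.194 qd6 0.118 Fz 6.3 F [-2.4 -2.3] pos [ 0.5043 -0.1276]
1.573 Mz 0.324 e6 0.209 qd6 0.119 Fz 5.9 F [-1.4 -3.3] pos [ 0.5043 -0.1276]
1.583 Mz 0.291 e6 0.215 qd6 0.119 Fz 5.7 F [-1.  -2.7] pos [ 0.5042 -0.1275]
```

```bash
python3 -m handwheel '0 0 0 .01'>/dev/null; python3 z.py
python3 -m handwheel '0 0 0 .01'>/dev/null; python3 z.py
python3 -m handwheel '0 0 0 .01'>/dev/null; python3 z.py
```

```text
1.593 Mz 0.32 e6 0.206 qd6 0.119 Fz 5.8 F [-0.4 -2.4] pos [ 0.5042 -0.1276]
1.603 Mz 0.329 e6 0.217 qd6 0.118 Fz 6.1 F [-0.6 -2.3] pos [ 0.5042 -0.1276]
1.613 Mz 0.355 e6 0.204 qd6 0.119 Fz 6.0 F [-1.3 -3. ] pos [ 0.5042 -0.1276]
```

```bash
python3 -m handwheel '0 0 0 .01'|grep -E "wid|ipper"; python3 z.py
python3 -m handwheel '0 0 0 .01'>/dev/null; python3 z.py
python3 -m handwheel '0 0 0 .01'>/dev/null; python3 z.py
python3 -m handwheel '0 0 0 .01'>/dev/null; python3 z.py
```

```text
width: 0.0084
gripper_force: 62.1
1.623 Mz 0.314 e6 0.206 qd6 0.118 Fz 6.9 F [-1.6 -3.4] pos [ 0.5042 -0.1276]
1.633 Mz 0.25 e6 0.206 qd6 0.117 Fz 6.6 F [-0.5 -3.5] pos [ 0.5042 -0.1275]
1.643 Mz 0.313 e6 0.225 qd6 0.12 Fz 6.4 F [-1.1 -2.1] pos [ 0.5041 -0.1275]
1.653 Mz 0.315 e6 0.222 qd6 0.12 Fz 5.8 F [-0.6 -3. ] pos [ 0.5041 -0.1275]
```

```bash
python3 -m handwheel '0 0 0 .01'>/dev/null; python3 z.py
python3 -m handwheel '0 0 0 .01'>/dev/null; python3 z.py
python3 -m handwheel '0 0 0 .01'>/dev/null; python3 z.py
python3 -m handwheel '0 0 0 .01'>/dev/null; python3 z.py
python3 -m handwheel '0 0 0 .01'>/dev/null; python3 z.py
python3 -m handwheel '0 0 0 .01'>/dev/null; python3 z.py
```

```text
1.663 Mz 0.291 e6 0.206 qd6 0.118 Fz 6.4 F [-1.  -2.8] pos [ 0.5041 -0.1275]
1.673 Mz 0.353 e6 0.231 qd6 0.12 Fz 6.2 F [-1.5 -2. ] pos [ 0.5041 -0.1275]
1.683 Mz 0.346 e6 0.224 qd6 0.119 Fz 7.6 F [-1.3 -4. ] pos [ 0.5041 -0.1275]
1.693 Mz 0.323 e6 0.237 qd6 0.117 Fz 6.4 F [-1.4 -2.5] pos [ 0.5041 -0.1275]
1.703 Mz 0.364 e6 0.247 qd6 0.117 Fz 7.6 F [-0.3 -3.4] pos [ 0.5041 -0.1275]
1.713 Mz 0.408 e6 0.279 qd6 0.118 Fz 5.8 F [-0.8 -2.4] pos [ 0.504  -0.1275]
```

```bash
python3 -m handwheel '0 0 0 .01'>/dev/null; python3 z.py
python3 -m handwheel '0 0 0 .01'>/dev/null; python3 z.py
```

```text
1.723 Mz 0.375 e6 0.295 qd6 0.119 Fz 6.6 F [-1.2 -2.7] pos [ 0.504  -0.1274]
1.733 Mz 0.388 e6 0.309 qd6 0.117 Fz 6.7 F [-0.5 -2.1] pos [ 0.504  -0.1274]
```

```bash
python3 -m handwheel '0 0 0 .01'>/dev/null; python3 z.py
python3 -m handwheel '0 0 0 0;0 0 0 0'>/dev/null; python3 z.py
python3 -m handwheel '0 0 0 0'>/dev/null; python3 z.py
```

```text
1.743 Mz 0.453 e6 0.31 qd6 0.118 Fz 6.7 F [-1.7 -2.3] pos [ 0.504  -0.1274]
1.743 Mz 0.36 e6 0.314 qd6 -0.001 Fz 6.8 F [-0.8 -2. ] pos [ 0.504  -0.1274]
1.743 Mz 0.301 e6 0.313 qd6 -0.002 Fz 6.4 F [-0.6 -1.9] pos [ 0.504  -0.1274]
```

```bash
python3 -m handwheel '0 0 0 .01;0 0 0 0;0 0 0 0'>/dev/null; python3 z.py
python3 -m handwheel '0 0 0 0;0 0 0 0;0 0 0 0;0 0 0 0' .035|grep -E "wid|contact"
python3 -m handwheel '0 0 -.015 0;0 0 -.03 0;0 0 -.04 0;0 0 -.04 0;0 0 0 0' |grep -E "clock|pos|contact"
python3 - <<'E'
from h import *
st(); snap('wrist','pics/w7.png')
E
```

```text
1.753 Mz 0.276 e6 0.276 qd6 0.0 Fz 7.7 F [-1.3 -2.5] pos [ 0.504  -0.1274]
contact_force: [0.4, 0.4, -0.5]
width: 0.0349
clock: 20.55
position: [0.5094, -0.1289, 0.1949]
contact_force: [1.3, -0.7, 0.3]
20.55 pos [ 0.5094 -0.1289  0.1949] toolx ang 67.36 z [ 0.013 -0.005 -1.   ] F [ 1.3 -0.7  0.3] M [-0.051 -0.033 -0.054] w 0.0346 g 0.0 q6 0.015
```

View pics/w7.png

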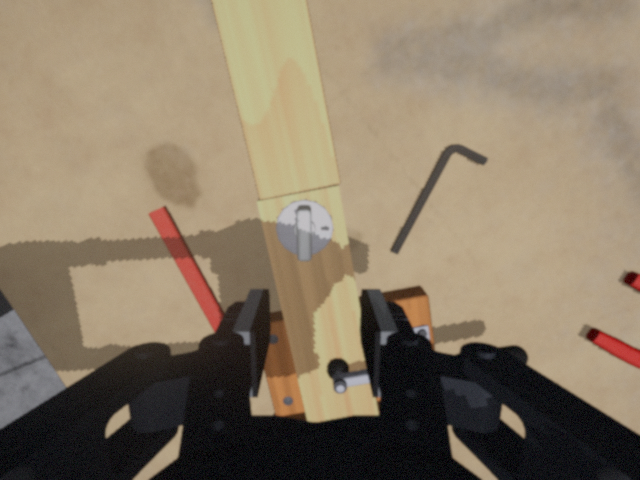

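The final view shows a thin closed seam at (258–340, 192), the two halves flush, and the thumb-turn at about 1.75 rad, at (305,230). The pencil and hex key are where they lay. I'll hand the job in.

```bash
python3 -c "
from rig import ticket
print(ticket.sign_off())"
```

```text
the job is handed in; nothing more can be done
None
```

The rail halves are joined: I pushed the stud home with about 11 N, then turned the cam to about 1.75 rad and stopped as the torque climbed, an estimated 0.13–0.24 N m above drag (readings noisy); the robot then let go and lifted clear, and the job was handed in at about 20.6 s with no verdict shown.

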